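# Break loose the left-hand fuel-gas union on the bench gas station

### The arm

A 6-joint arm with a two-finger parallel gripper is mounted at the origin on the work surface. World frame = base frame: x ahead of the robot, y to its left, z up, the work surface at z = 0. Lengths are in m, angles in degrees, forces in N, time in s.
With the tool pointing down it reaches from about 0.375 to 0.9 m from the base axis. Payload 3.1 kg.
Tool frame: the origin (TCP) lies at the very end of the fingers, on their centre line; the grasp point (between the pads) lies 19 mm behind it (grasp_offset is the distance from the TCP to the grasp point, in m); z points along the fingers, y is the direction in which the jaws open and shut (so a half turn about z gives the same grasp; the last joint's range is limited). The gripper opens to 87 mm and grips with 3 to 60 N. Pads are 19 mm wide; open, the fingers measure 117 mm over their backs; the gripper's body (75 mm by 190 mm) begins 51 mm behind the grasp point.
Start: joints at [65.861, 30.224, 82.088, -0, 67.689, -10.227], TCP at [0.15, 0.607, 0.223] pointing down, gripper open.
Joint ranges: [-176.69, 176.69], [-43.24, 126.21], [12.49, 139.97], [-82, 262], [0, 151.66], [-163.58, 163.58]. Speed limits (degrees/s): [159.86, 159.86, 180, 180, 180, 180].

### API

Orientations are given as a 3x3 rotation matrix whose columns are the frame's x, y, z axes.
In Python, from rig import * gives the robot as it stands. The module is installed in compiled form; this text tells all that it offers.
- The arm moves only by the tool play_rows, never from a script. Its argument "plan" is a list that holds one entry, the list of rows, each a list of 7 numbers: the shift along the world's x, y, z each as a share of 5 cm, from -1 to 1, then the turn, a rotation vector about the world's x, y, z each as a share of pi rad, from -1 to 1, then the gripper's target within -1 to 1 (fully open at 1, half-way at 0, shut at -1). A call has 1 to 12 rows; each row shifts and turns the commanded pose from where the row before left it; what a row does not reach is not made up. A row lasts 1/10 s, in which the tool goes at most 50 mm and 8.59 degrees, less where a joint would pass 70% of its speed; a pose out of reach is approached as far as the arm can. A call with a number of a shift or a turn outside -1 to 1 is refused whole. A call with a gripper value outside its range is refused whole. The fingers move at their own pace and stop on an object; the grip force is fixed at half the most. Time passes only in rows, so rows that do not move let the fingers close. It gives the time, the measured TCP pose, the force and the opening at its end, in the units of the state.
- read_state(): the state, without advancing time (a new reading comes with each control period).
- capture(name): name is "side" or "top"; returns the picture (480x640x3 uint8, red, green, blue); there is no depth.
- camera_params(name): a dict with "intrinsics" (3x3 intrinsics, pixels), "R" (3x3) and "t" (3): a world point X has camera coordinates R X + t. Camera axes: x right, y down, z forward; pixel columns grow to the right and rows downward; lengths in m; the calibration is good to about 2 mm. A picture is of the moment at which its call begins. camera_params takes no time and is no camera call.
- hand_in(): hands the job in, once; it reports no verdict.
The state is a dict: "time_s": time; "joint_positions": joint angles; "qvel": joint speeds; "tau": joint torques, N m; "position": TCP position; "tcp_rot": TCP orientation; "force": force on the tool from outside, world axes, zero at the start; "moment": the same for the moment, N m; "opening": opening from 0.0 (shut) to 1.0 (fully open).
Only numpy, scipy, OpenCV 4.12 (cv2) and the standard library are available. Lean on these libraries where they do the work, as an engineer would, in place of code of your own. Each camera call takes 0.05 s, during which the arm holds its last target. There are 200 camera calls.

### The job

Get the fuel-gas union ready to be undone by hand: switch the gas supply off by flipping the toggle on the grey control box over to its other side, stand the amber bottle that is in the way of the spanner upright in the free half of the white spill tray, and then, with the gas off, loosen the notched union nut by about a quarter turn with the open-ended spanner that sits on it. The nut has a left-hand thread: do not tighten it, do not let the spanner strike the bottle, and leave everything else on the bench standing where it is.

Things in the scene. Friction and masses are not known exactly. Their poses are not given: they have to be found in the camera images.
- gas_station: Fixed gas station: base plate from x -50 to +220 mm, y -55 to +55 mm, 8 mm thick, brass manifold on it 50 mm high; yaw within 0.35 rad. Origin on the bench below the nut's axis, x along the plate, z up. On it, near y = 0 or on the -y side: gauge, solenoid and a plain capped outlet (at x 78 mm), all under 80 mm high. Nothing of it stands beyond the plate on the +y side.
- flow_meter_top (a point): Centre of the top of the gas station's flow meter, a column 34 x 36 mm, 200 mm high, at the station's x 195 mm, y -30 mm. A rigid 7 mm steel tube rises from the nut to 144 mm, runs at that height along the station's +x to x = 140 mm and comes down to the flow meter.
- union_nut (a joint): Turn (rad) of the notched hexagonal nut (30 mm across flats, groove round its corners, 60 to 92 mm above the bench) with the spanner on it, about the vertical. 0 at the start, grows CLOCKWISE seen from above, which loosens it (left-hand thread); counter-clockwise tightens it. Stiff (1.1 N m, 8 N at 140 mm), stays where left, stops at +2.6 and -0.2.
- nut_axis (a point): Point on the union nut's vertical axis at the mid height of the spanner, 67.5 mm above the bench.
- spanner: Flat open-ended steel spanner on the nut, turning with it; cannot be lifted off. Origin on the nut's axis at mid thickness (67.5 mm high), x out along the handle, z up. Handle 22 mm wide, 9 mm thick (63 to 72 mm high), from 50 to 180 mm from the axis; ring end 37 mm in diameter at 200 mm. At the start it points 145 degrees counter-clockwise of the station's x axis, to the robot's left and near side.
- spanner_push (a point): Point in the middle of the spanner's handle, 140 mm from the nut's axis, 67.5 mm above the bench; moves with the spanner.
- control_box: Fixed grey control box, 100 (x) x 130 (y) mm, top 60.5 mm above the bench; origin at the centre of its underside, z up. The toggle stands on its top at box x 0, y -28 mm; on the other half are a lamp and a small knob (14 mm high, at x -18, y 34 mm). It stands at the robot's left or right, and the tray on the other side.
- toggle (a joint): Tilt (rad) of the steel bat toggle about a level axis along the box's y, pivot 62 mm above the bench. -0.42 at the start: gas ON, bat leaning to the box's +x (away from the robot); +0.42: OFF, leaning to the box's -x (towards the robot). 0 is upright; it snaps to the side of upright it is on. About 4 N at 20 mm above the pivot starts it.
- toggle_tip (a point): Tip of the toggle bat, 30 mm from its pivot; the bat is 9 mm thick near the tip.
- tray: Fixed white open spill tray, 240 (x) x 170 (y) mm outside, walls 5 mm thick and 30 mm high, inner floor 5 mm above the bench. Origin at the centre of its underside, x along its length. Its +x half (farther from the robot) holds bottle_b; its -x half is free, centre at x = -58 mm, y = 0.
- bottle: Amber glass bottle standing on the bench within the spanner's swing, on the clockwise side of the handle. 70 mm in diameter up to 85 mm height, then a shoulder to the neck; screw cap 48 mm in diameter from 111 to 138 mm height; 0.3 to 0.6 kg. Origin at the centre of its underside, z up its axis.
- bottle_b: A bystander, to be left where it is: a bottle just like the other (70 mm diameter, cap top 138 mm above its underside), standing in the +x half of the tray. Origin at the centre of its underside.
- beaker: A bystander, to be left where it is: a glass beaker, 72 mm diameter, 88 mm high, on the bench near the spanner's handle, on its counter-clockwise side (50 to 90 mm free between them). Origin at the centre of its underside.
- cylinder: A bystander, to be left where it is: a slim glass measuring cylinder, 24 mm in diameter, 165 mm high, on a round foot 52 mm in diameter, just beyond the spanner's reach on the far side of the bottle. Origin at the centre of its underside.
- wash_bottle: A bystander, to be left where it is: a white wash bottle, 62 mm diameter, 148 mm high, with a thin bent spout up to 175 mm, at the far right. Origin at the centre of its underside.
- multimeter: A bystander, to be left where it is: a black hand-held meter lying flat, 155 (x) x 78 (y) x 46 mm, at the far left. Origin at the centre of its underside.
- fittings_box: A bystander, to be left where it is: an open grey box of small fittings, 100 x 75 x 30 mm, at the far left. Origin at the centre of its underside.
- small_spanner: A bystander, to be left where it is: a small steel spanner, 150 mm long, lying on the bench near the robot on the left.
- screwdriver: A bystander, to be left where it is: a screwdriver, 190 mm long, lying on the bench near the robot on the right.
There are look-alikes about, which are no part of the job. Leave any turquoise or yellow look-alike of the bottle alone.

How it is judged:
By the outcome, as a careful person would: the job done as asked, in the order asked, and still so for the second after the job is handed in, with the robot touching nothing.
It also fails if it takes over 67 s, if anything falls off the work surface, if the arm or the gripper's body presses on something with over 40 N, if the wrist force passes 120 N, or if a joint passes its speed limit or range.

## Working session

There is one attempt and no reset: what is moved stays moved. The work goes in short steps, Python scripts to look and compute and a tool call to move; the robot and the scene stay as the last step left them, time stands still between calls to the robot, and variables do not carry over. Pictures are saved under pics/ and viewed, about 8 in all and at most 12, crops included, and the job is handed in when it is done.

Besides the shell and the picture viewer there is one more tool, called as name(argument=value, ...), one argument or row to a line, values as JSON. play_rows: Moves the arm, as the interface text tells. Its arguments: {"type":"object","properties":{"plan":{"type":"array"}},"required":["plan"]}

```bash
mkdir -p pics; cat > h.py <<'E'
from rig import *
import numpy as np, cv2
def ray(n,u,v):
    p=camera_params(n);K=np.array(p["intrinsics"]);R=np.array(p["R"]);t=np.array(p["t"])
    d=R.T@np.linalg.solve(K,[u,v,1.]);return -R.T@t,d
def onz(n,u,v,z):
    c,d=ray(n,u,v);return c+d*(z-c[2])/d[2]
def proj(n,X):
    p=camera_params(n);K=np.array(p["intrinsics"]);c=np.array(p["R"])@np.array(X)+np.array(p["t"]);q=K@c;return q[:2]/q[2]
def tri(u1,v1,u2,v2):
    c,d=ray("top",u1,v1);e,f=ray("side",u2,v2)
    s=np.linalg.lstsq(np.c_[d,-f],e-c,rcond=None)[0];a,b=c+d*s[0],e+f*s[1];return (a+b)/2,np.linalg.norm(a-b)
def snap(n,f):
    im=capture(n);cv2.imwrite("pics/"+f,cv2.cvtColor(im,cv2.COLOR_RGB2BGR));return im
E
python3 - <<'E'
from h import *
for n in("top","side"):
    snap(n,n+"0.png");print(n,ray(n,320,240))
s=read_state();print(s["time_s"],s["position"],s["tcp_rot"],s["opening"])
E
```

```text
top (array([ 0.35647907, -0.03459677,  1.2869091 ]), array([ 0.15105788,  0.0063751 , -0.98850913]))
side (array([ 0.20832594, -0.73816973,  0.85204219]), array([ 0.31342548,  0.67425113, -0.66873729]))
0.1 [0.14993659 0.60607046 0.22167879] [[-9.70680328e-01  2.40372792e-01 -7.88272329e-04]
 [ 2.40373852e-01  9.70678731e-01 -1.79260631e-03]
 [ 3.34265399e-04 -1.92952774e-03 -9.99998083e-01]] 0.9986289373209547
```

View pics/top0.png

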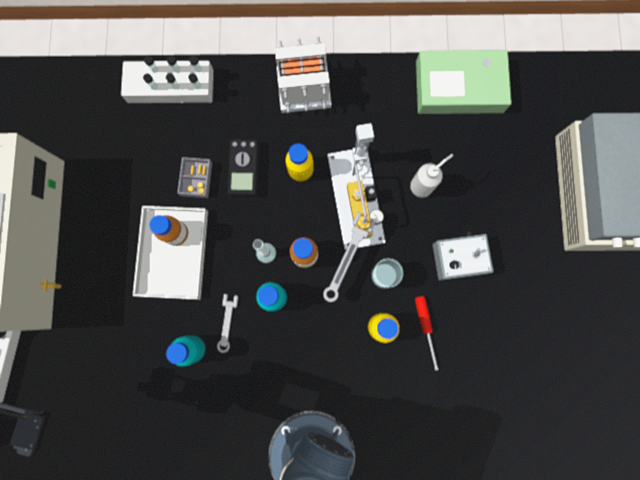

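View pics/side0.png

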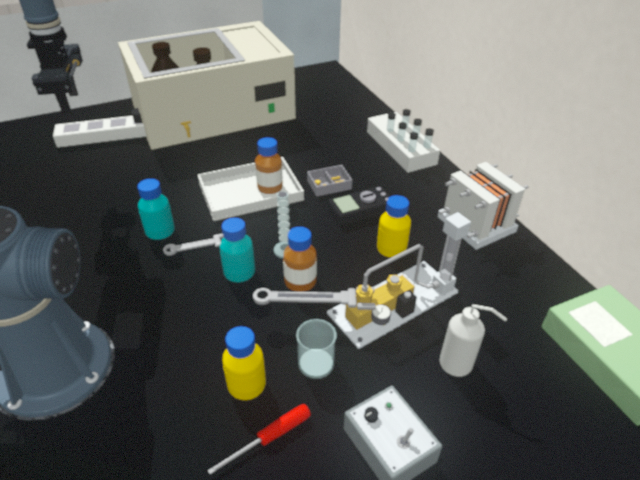

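Top view: candidates for the bottle are amber (304,252), amber (168,230, inside the tray, so bottle_b), turquoise (271,296) and (185,350), and yellow (299,162) and (384,328). The amber one at (304,252), clockwise of the handle (330,294)→(362,228), fits. The box is at (463,257) with its toggle near (478,252), and the tray is at (172,252). I'll confirm with one enlarged crop and measure.

```bash
python3 - <<'E'
from h import *
t=cv2.imread("pics/top0.png");s=cv2.imread("pics/side0.png")
a=cv2.resize(t[195:315,240:500],None,fx=3,fy=3,interpolation=cv2.INTER_CUBIC)
b=cv2.resize(s[380:480,330:450],None,fx=2.3,fy=2.3,interpolation=cv2.INTER_CUBIC)
c=cv2.resize(s[220:325,240:410],None,fx=2.3,fy=2.3,interpolation=cv2.INTER_CUBIC)
o=np.zeros((600,800,3),np.uint8);o[:360,:780]=a;o[360:590,:276]=b[:230];o[360:600,300:691]=c[:240,:391];cv2.imwrite("pics/crop1.png",o)
for n,im in(("top",t),("side",s)):
    h=cv2.cvtColor(im,cv2.COLOR_BGR2HSV)
    m=cv2.inRange(h,(105,150,90),(125,255,255))
    k,l,st,ce=cv2.connectedComponentsWithStats(m)
    for i in range(1,k):
        if st[i,4]>60: print(n,"cap",ce[i].round(1),st[i], onz(n,*ce[i],.130 if n=="top" else .128).round(4))
    if n=="top":
        m=cv2.inRange(h,(0,0,170),(180,60,255));k,l,st,ce=cv2.connectedComponentsWithStats(m)
        for i in range(1,k):
            if st[i,4]>100 and st[i,1]>100:
                r=cv2.minAreaRect(np.argwhere(l==i)[:,::-1].astype(np.float32));print("white",ce[i].round(),st[i],r)
E
```

```text
top cap [297.7 152.4] [288 143  19  20 302] [0.7555 0.0272 0.13  ]
top cap [159.9 224.6] [150 216  21  18 303] [0.5742 0.3652 0.13  ]
top cap [302.5 248. ] [294 238  18  20 279] [0.5139 0.0155 0.13  ]
top cap [267.9 295.4] [258 286  20  20 300] [0.4002 0.0982 0.13  ]
top cap [387.3 328.2] [378 319  20  19 294] [ 0.3214 -0.1848  0.13  ]
top cap [176.4 352.8] [166 343  23  22 377] [0.2671 0.3127 0.13  ]
white [578. 193.] [ 556  121   67  129 1800] ((588.2517700195312, 184.5207061767578), (128.8035430908203, 57.88269805908203), 85.2363510131836)
white [364. 131.] [356 124  18  18 236] ((364.15386962890625, 131.7692413330078), (15.689291000366211, 16.473756790161133), 78.69007110595703)
white [  5. 192.] [   0  133   17  174 1498] ((8.0, 219.5), (173.0, 16.0), 90.0)
white [609. 189.] [ 598  144   28   91 1156] ((613.4239501953125, 188.3939666748047), (89.22647094726562, 27.068492889404297), 84.61068725585938)
white [350. 203.] [ 324  147   61  155 2902] ((355.23175048828125, 224.31332397460938), (58.54438781738281, 154.78076171875), 1.6723943948745728)
white [427. 176.] [411 155  41  38 
[... 796 characters left out ...]
90.0)
white [228. 314.] [222 295  15  43 275] ((229.0426483154297, 316.09222412109375), (13.115191459655762, 41.98072814941406), 1.7357046604156494)
white [  4. 350.] [  0 332  12  45 236] ((1.264702558517456, 352.9411926269531), (9.216354370117188, 45.354156494140625), 14.03624439239502)
side cap [267.  145.3] [257 137  20  18 305] [0.5735 0.3733 0.128 ]
side cap [148.8 188. ] [137 178  24  21 412] [0.2641 0.3113 0.128 ]
side cap [397.2 205. ] [386 195  23  22 400] [0.7506 0.028  0.128 ]
side cap [233.3 228.5] [221 217  24  24 452] [0.3973 0.0978 0.128 ]
side cap [299.6 237.4] [289 226  23  24 464] [0.5127 0.0159 0.128 ]
side cap [239.8 340.5] [225 326  30  31 748] [ 0.3197 -0.1836  0.128 ]
```

View pics/crop1.png

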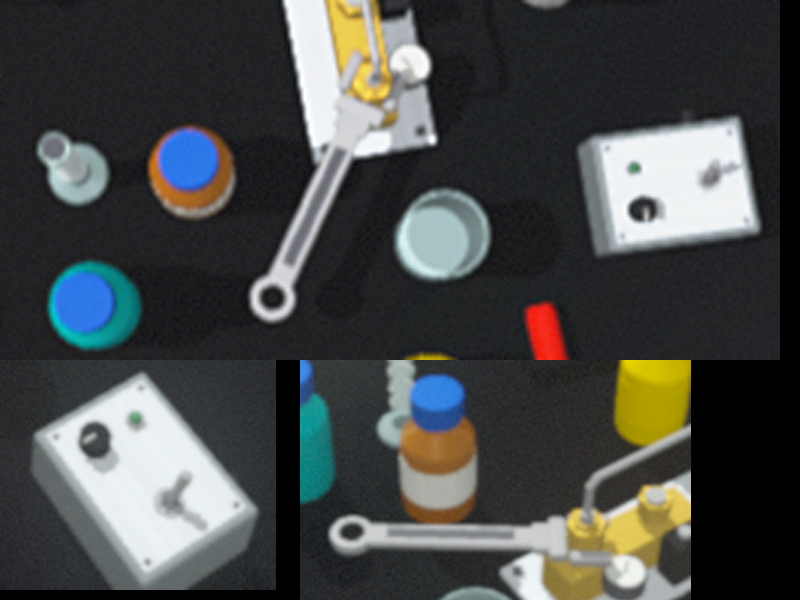

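The crop confirms it: the amber bottle with a white label is at top crop (190,170), just clockwise of the handle. The ring end is at (272,297), the nut at about (370,82), and the toggle bat at about (710,175), leaning away from the robot.

```bash
python3 - <<'E'
from h import *
f=lambda x,y:(240+x/3-.33,195+y/3-.33)
sc=[onz("top",*f(*p),.0605)[:2] for p in((622,236),(607,148),(730,132),(747,220))]
c=np.mean(sc,0);ex=(sc[1]-sc[0]+sc[2]-sc[3]);ex/=np.linalg.norm(ex);yw=np.arctan2(ex[1],ex[0])
ey=np.array([-ex[1],ex[0]]);print("box",c,np.degrees(yw),"pivot",c-.028*ey,"tip exp",c-.028*ey+.0122*ex)
tip=c-.028*ey+.0122*ex
g=lambda x,y:(330+x/2.3-.3,380+(y-360)/2.3-.3)
print("tip tri",tri(*f(714,168),*g(184,478)),"exp px",proj("top",[*tip,.0894]),f(714,168),proj("side",[*tip,.0894]),g(184,478))
ring=onz("top",*f(272,297),.0695)[:2];h1=onz("top",*f(345,140),.072)[:2]
d=(h1-ring)/np.linalg.norm(h1-ring);print("ring",ring,"dir from nut",np.degrees(np.arctan2(-d[1],-d[0])),"nut",ring+.2*d)
print("nut px",onz("top",*f(372,82),.1)[:2], "side ring",onz("side",240+(351-300)/2.3+ -.3,220+(535-360)/2.3,.0695)[:2])
print("cyl",onz("top",*f(77,174),.008)[:2],"cyltop",onz("top",*f(54,148),.165)[:2])
print("beaker top",onz("top",*f(443,234),.088)[:2], "bottom",onz("top",*f(436,239),.004)[:2])
# tray
im=cv2.imread("pics/top0.png");m=cv2.inRange(cv2.cvtColor(im,cv2.COLOR_BGR2HSV),(0,0,120),(180,60,255));m[:,:120]=0;m[:,215:]=0;m[:195]=0;m[305:]=0
r=cv2.minAreaRect(np.argwhere(m>0)[:,::-1].astype(np.float32));P=np.array([onz("top",*p,.028)[:2] for p in cv2.boxPoints(r)])
print("tray",P.mean(0),P, [np.linalg.norm(P[i]-P[i-1]) for i in range(2)])
print("yellow/turq flow meter", onz("top",364,132,.2)[:2])
E
```

```text
box [ 0.49996291 -0.39759265] 7.31521734680012 pivot [ 0.50352809 -0.42536475] tip exp [ 0.51562879 -0.42381135]
tip tri (array([ 0.51078439, -0.42233214,  0.08588598]), np.float64(0.0015456574625760814)) exp px [478.70941175 248.27381563] (477.67, 250.67) [412.69413571 429.56709761] (409.7, 431.0043478260869)
ring [ 0.40575224 -0.05190238] dir from nut 154.43905447436543 nut [ 0.58617761 -0.13819657]
nut px [ 0.58268978 -0.13669464] side ring [ 0.40201855 -0.05319014]
cyl [0.5186293  0.12039753] cyltop [0.51944737 0.11969933]
beaker top [ 0.45615167 -0.19406206] bottom [ 0.45873165 -0.198907  ]
tray [0.53916461 0.37089869] [[0.40502897 0.46548591]
 [0.68995729 0.45610304]
 [0.67255188 0.27331638]
 [0.38912032 0.28868943]] [np.float64(0.1775107941087245), np.float64(0.2850827688090755)]
yellow/turq flow meter [ 0.78001154 -0.13317275]
```

play_rows(
  plan=[
    [[0.5,-0.42,0.05,0,0,0.04,-1],[0.5,-0.42,0.05,0,0,0.04,-1],[0.5,-0.42,0.05,0,0,0.04,-1],[0.5,-0.42,0.05,0,0,0,-1],[0.5,-0.42,0.05,0,0,0,-1],[0.5,-0.42,0.05,0,0,0,-1],[0.5,-0.42,0.05,0,0,0,-1],[0.5,-0.42,0.05,0,0,0,-1],[0.5,-0.42,0.05,0,0,0,-1],[0.5,-0.42,0.05,0,0,0,-1],[0.5,-0.42,0.05,0,0,0,-1],[0.5,-0.42,0.05,0,0,0,-1]],
  ],
)

```text
time_s: 1.3
position: [0.4508, 0.3535, 0.2522]
tcp_rot: [[-0.991, -0.134, -0.001], [-0.134, 0.991, -0.0], [0.001, -0.0, -1.0]]
force: [0.2, 0.8, 0.1]
opening: 0.035
```

play_rows(
  plan=[
    [[0.1,-0.9,0,0,0,0,-1],[0.1,-0.9,0,0,0,0,-1],[0.1,-0.9,0,0,0,0,-1],[0.1,-0.9,0,0,0,0,-1],[0.1,-0.9,0,0,0,0,-1],[0.1,-0.9,0,0,0,0,-1],[0.1,-0.9,0,0,0,0,-1],[0.1,-0.9,0,0,0,0,-1],[0.1,-0.9,0,0,0,0,-1],[0.1,-0.9,0,0,0,0,-1],[0.1,-0.9,0,0,0,0,-1],[0.1,-0.9,0,0,0,0,-1]],
  ],
)

```text
time_s: 2.5
position: [0.5099, -0.1871, 0.2522]
tcp_rot: [[-0.991, -0.133, -0.001], [-0.133, 0.991, 0.001], [0.0, 0.001, -1.0]]
force: [-0.3, 1.1, -0.4]
opening: 0.005
```

play_rows(
  plan=[
    [[0.12,-0.8,0,0,0,0,-1],[0.12,-0.8,0,0,0,0,-1],[0.12,-0.8,0,0,0,0,-1],[0.12,-0.8,0,0,0,0,-1],[0.12,-0.8,0,0,0,0,-1],[0.1,-0.6,0,0,0,0,-1],[0,0,0,0,0,0,-1],[0,0,0,0,0,0,-1]],
  ],
)

```text
time_s: 3.3
position: [0.5446, -0.4154, 0.2514]
tcp_rot: [[-0.991, -0.133, -0.001], [-0.133, 0.991, 0.002], [0.001, 0.002, -1.0]]
force: [-0.3, 0.2, 1.1]
opening: 0.003
```

play_rows(
  plan=[
    [[0.08,-0.08,-0.7,0,0,0,-1],[0,0,-0.7,0,0,0,-1],[0,0,-0.7,0,0,0,-1],[0,0,-0.7,0,0,0,-1],[0,0,-0.4,0,0,0,-1],[0,0,-0.3,0,0,0,-1],[0,0,0,0,0,0,-1],[0,0,0,0,0,0,-1]],
  ],
)

```text
time_s: 4.1
position: [0.5497, -0.4191, 0.0783]
tcp_rot: [[-0.991, -0.134, 0.001], [-0.134, 0.991, -0.001], [-0.001, -0.001, -1.0]]
force: [-0.6, 0.6, 0.4]
opening: 0.007
```

play_rows(
  plan=[
    [[-0.08,-0.01,0,0,0,0,-1],[-0.08,-0.01,0,0,0,0,-1],[-0.08,-0.01,0,0,0,0,-1],[-0.08,-0.01,0,0,0,0,-1],[-0.08,-0.01,0,0,0,0,-1],[-0.08,-0.01,0,0,0,0,-1],[-0.08,-0.01,0,0,0,0,-1],[-0.08,-0.01,0,0,0,0,-1],[-0.08,-0.01,0,0,0,0,-1]],
  ],
)

```text
time_s: 5.0
position: [0.5124, -0.4238, 0.0774]
tcp_rot: [[-0.991, -0.134, -0.001], [-0.134, 0.991, 0.0], [0.001, 0.0, -1.0]]
force: [-0.5, 1.1, -0.7]
opening: 0.002
```

play_rows(
  plan=[
    [[-0.06,-0.01,0,0,0,0,-1],[-0.06,-0.01,0,0,0,0,-1],[0,0,0,0,0,0,-1]],
  ],
)

```text
time_s: 5.3
position: [0.5101, -0.4242, 0.0774]
tcp_rot: [[-0.991, -0.131, 0.007], [-0.131, 0.991, 0.001], [-0.007, -0.0, -1.0]]
force: [9.6, 3.9, -2.1]
opening: 0.004
```

```bash
python3 - <<'E'
from h import *
a=snap("top","top1.png");b=snap("side","side1.png")
cv=lambda x:cv2.cvtColor(x,cv2.COLOR_RGB2BGR)
o=np.zeros((600,800,3),np.uint8)
o[:600,:400]=cv2.resize(cv(a)[180:330,410:510],(400,600),interpolation=cv2.INTER_CUBIC)
o[:600,400:]=cv2.resize(cv(b)[270:480,330:470],(400,600),interpolation=cv2.INTER_CUBIC)
cv2.imwrite("pics/c2.png",o)
E
```

```text
(no output)
```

View pics/c2.png

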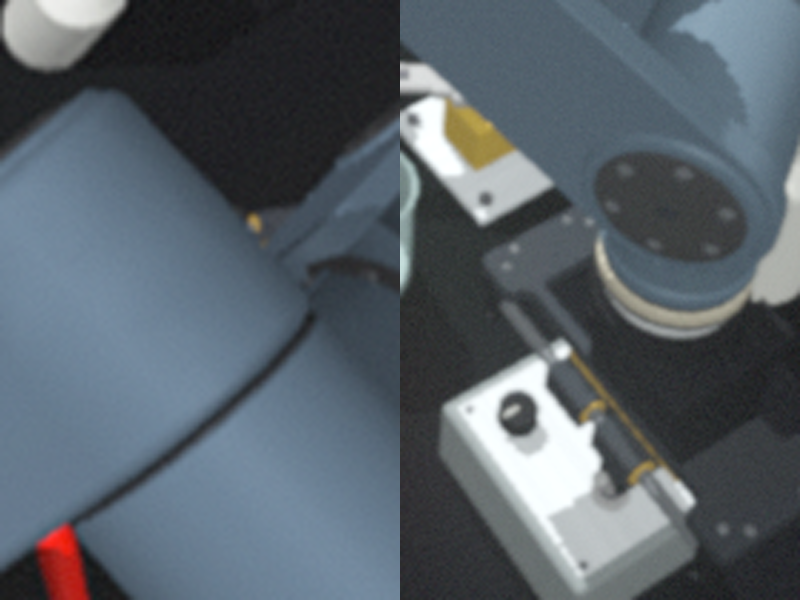

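play_rows(
  plan=[
    [[0.4,0.05,0,0,0,0,-1],[0.4,0.05,0,0,0,0,-1],[0,0,0.8,0,0,0,-1],[0,0,0.8,0,0,0,-1],[0,0.5,0.8,0,0,0,-1],[0,0.8,0.8,0,0,0,-1],[0,1,0,0,0,0,-1],[0,1,0,0,0,0,-1],[0,1,0,0,0,0,-1],[0,1,0,0,0,0,-1],[0,1,0,0,0,0,-1]],
  ],
)

```text
time_s: 6.5
position: [0.546, -0.108, 0.2325]
tcp_rot: [[-0.991, -0.133, -0.002], [-0.133, 0.991, -0.0], [0.002, -0.0, -1.0]]
force: [0.9, -0.6, 0.1]
opening: 0.008
```

```bash
python3 - <<'E'
from h import *
a=snap("top","top2.png");b=snap("side","side2.png")
cv=lambda x:cv2.cvtColor(x,cv2.COLOR_RGB2BGR)
o=np.zeros((600,800,3),np.uint8)
o[:300,:400]=cv2.resize(cv(a)[230:285,425:500],(400,300),interpolation=cv2.INTER_CUBIC)
o[300:600,:400]=cv2.resize(cv(b)[380:480,335:450],(400,300),interpolation=cv2.INTER_CUBIC)
o[:300,400:]=cv2.resize(cv(b),(400,300),interpolation=cv2.INTER_AREA)
o[300:,400:]=cv2.resize(cv(a),(400,300),interpolation=cv2.INTER_AREA)
cv2.imwrite("pics/c3.png",o)
E
```

```text
(no output)
```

View pics/c3.png

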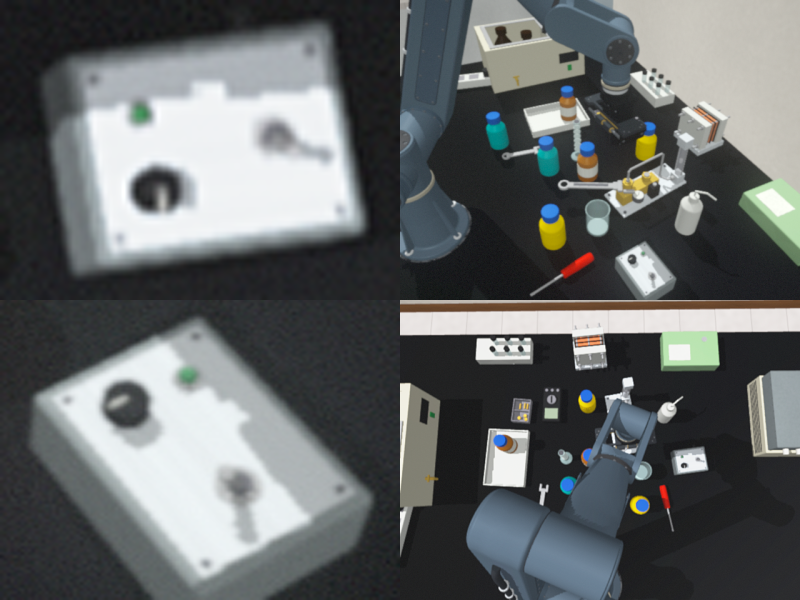

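The toggle's shadow now falls the other way (top crop (330,155), before towards the upper right) and the bat has left its far-side lean, so it's flipped. Now to the amber bottle's cap.

play_rows(
  plan=[
    [[-0.16,0.6,0,0,0,0,0.5],[-0.16,0.6,0,0,0,0,0.5],[-0.16,0.6,0,0,0,0,0.5],[-0.16,0.68,0,0,0,0,0.5],[0,0,0,0,0,0,0.5],[0,0,0,0,0,0,0.5],[0,0,0,0,0,0,0.5]],
  ],
)

```text
time_s: 7.3
position: [0.5157, 0.0131, 0.2328]
tcp_rot: [[-0.991, -0.133, 0.0], [-0.133, 0.991, -0.001], [-0.0, -0.001, -1.0]]
force: [-0.7, -0.6, -0.8]
opening: 0.558
```

```bash
python3 - <<'E'
from h import *
b=snap("side","side3.png");s=read_state();print(s["position"],s["opening"])
c=cv2.cvtColor(b,cv2.COLOR_RGB2BGR)[120:320,190:450];cv2.imwrite("pics/c4.png",cv2.resize(c,(780,600),interpolation=cv2.INTER_CUBIC))
# corners of tray at wall-top
for p in((142,206),(208,208),(203,299),(133,296)): print(onz("top",*p,.03)[:2].round(3))
E
```

```text
[0.5157335  0.01306589 0.23283953] 0.6027560778073181
[0.644 0.45 ]
[0.637 0.273]
[0.396 0.279]
[0.404 0.462]
```

View pics/c4.png

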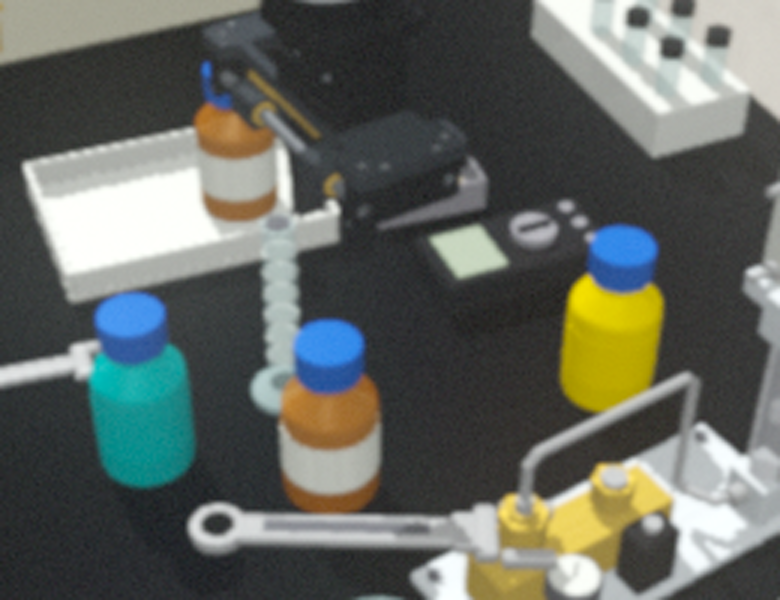

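The picture shows the amber bottle with its cap at crop (328,355), clear of the cylinder (275,300), and the gripper above it. Descend and grip the cap.

play_rows(
  plan=[
    [[-0.05,0.05,-0.3,0,0,0,0.5],[0,0,-0.5,0,0,0,0.5],[0,0,-0.5,0,0,0,0.5],[0,0,-0.5,0,0,0,0.5],[0,0,-0.4,0,0,0,0.5],[0,0,-0.26,0,0,0,0.5],[0,0,0,0,0,0,0.5]],
  ],
)

```text
time_s: 8.05
position: [0.5118, 0.0159, 0.108]
tcp_rot: [[-0.991, -0.132, -0.004], [-0.132, 0.991, 0.0], [0.004, 0.001, -1.0]]
force: [-0.4, -1.0, 0.6]
opening: 0.75
```

play_rows(
  plan=[
    [[0,0,0,0,0,0,-1],[0,0,0,0,0,0,-1],[0,0,0,0,0,0,-1],[0,0,0,0,0,0,-1],[0,0,0,0,0,0,-1],[0,0,0,0,0,0,-1]],
  ],
)

```text
time_s: 8.65
position: [0.5134, 0.017, 0.1107]
tcp_rot: [[-0.991, -0.134, 0.002], [-0.134, 0.991, -0.0], [-0.002, -0.001, -1.0]]
force: [-0.4, 1.1, 5.5]
opening: 0.542
```

play_rows(
  plan=[
    [[0,0,0.1,0,0,0,-1],[0,0,0.3,0,0,0,-1],[0,0,0.5,0,0,0,-1],[0,0,0.6,0,0,0,-1],[0,0,0.6,0,0,0,-1],[0,0,0.6,0,0,0,-1],[0,0,0.6,0,0,0,-1],[0,0,0.4,0,0,0,-1],[0,0,0.2,0,0,0,-1],[0,0,0,0,0,0,-1]],
  ],
)

```text
time_s: 9.65
position: [0.5126, 0.017, 0.3052]
tcp_rot: [[-0.991, -0.134, 0.001], [-0.134, 0.991, -0.0], [-0.001, -0.0, -1.0]]
force: [0.7, 0.2, -5.7]
opening: 0.542
```

play_rows(
  plan=[
    [[-0.04,0.3,0,0,0,0,-1],[-0.08,0.5,0,0,0,0,-1],[-0.1,0.7,0,0,0,0,-1],[-0.1,0.7,0,0,0,0,-1],[-0.1,0.7,0,0,0,0,-1],[-0.1,0.7,0,0,0,0,-1],[-0.1,0.7,0,0,0,0,-1],[-0.1,0.7,0,0,0,0,-1],[-0.1,0.7,0,0,0,0,-1],[-0.1,0.6,0,0,0,0,-1],[-0.08,0.5,0,0,0,0,-1],[-0.04,0.2,0,0,0,0,-1]],
  ],
)

```text
time_s: 10.85
position: [0.4582, 0.3695, 0.3023]
tcp_rot: [[-0.991, -0.137, -0.005], [-0.137, 0.991, -0.001], [0.005, 0.0, -1.0]]
force: [-0.4, -0.8, -6.2]
opening: 0.544
```

play_rows(
  plan=[
    [[0,0,-0.2,0,0,0,-1],[0,0,-0.5,0,0,0,-1],[0,0,-0.6,0,0,0,-1],[0,0,-0.6,0,0,0,-1],[0,0,-0.5,0,0,0,-1],[0,0,-0.3,0,0,0,-1],[0,0,0,0,0,0,-1],[0,0,0,0,0,0,-1]],
  ],
)

```text
time_s: 11.65
position: [0.4606, 0.3659, 0.1692]
tcp_rot: [[-0.991, -0.133, -0.001], [-0.133, 0.991, -0.001], [0.002, -0.001, -1.0]]
force: [0.9, 0.1, -4.9]
opening: 0.546
```

```bash
python3 - <<'E'
from h import *
b=snap("side","side4.png");s=read_state();print(s["position"],s["opening"],s["force"])
c=cv2.cvtColor(b,cv2.COLOR_RGB2BGR)[90:290,150:410];cv2.imwrite("pics/c5.png",cv2.resize(c,(780,600),interpolation=cv2.INTER_CUBIC))
E
```

```text
[0.46135489 0.36649979 0.17016669] 0.545544555769629 [ 0.55341918 -0.06547578 -5.33353387]
```

View pics/c5.png

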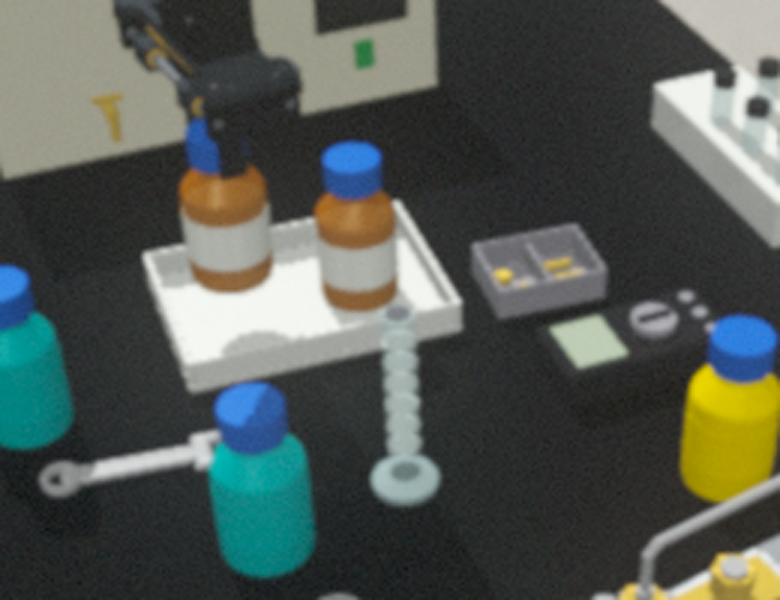

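The bottle hangs upright over the free half of the tray (crop (225,225)), with bottle_b beside it (355,225). Lower it.

play_rows(
  plan=[
    [[0,0,-0.4,0,0,0,-1],[0,0,-0.3,0,0,0,-1],[0,0,-0.2,0,0,0,-1],[0,0,-0.1,0,0,0,-1],[0,0,-0.04,0,0,0,-1],[0,0,0,0,0,0,-1],[0,0,0,0,0,0,-1]],
  ],
)

```text
time_s: 12.4
position: [0.4613, 0.3673, 0.1186]
tcp_rot: [[-0.991, -0.134, 0.001], [-0.134, 0.991, 0.001], [-0.002, 0.001, -1.0]]
force: [1.0, -0.9, -5.9]
opening: 0.54
```

play_rows(
  plan=[
    [[0,0,-0.03,0,0,0,-1],[0,0,-0.02,0,0,0,-1],[0,0,-0.01,0,0,0,-1],[0,0,0,0,0,0,-1],[0,0,0,0,0,0,-1]],
  ],
)

```text
time_s: 12.9
position: [0.4611, 0.3673, 0.1158]
tcp_rot: [[-0.991, -0.134, 0.001], [-0.134, 0.991, 0.001], [-0.001, 0.0, -1.0]]
force: [-0.6, -0.1, 2.8]
opening: 0.543
```

play_rows(
  plan=[
    [[0,0,0,0,0,0,0.3],[0,0,0,0,0,0,0.5],[0,0,0,0,0,0,0.5],[0,0,0,0,0,0,0.5],[0,0,0.2,0,0,0,0.5],[0,0,0.4,0,0,0,0.5],[0,0,0.6,0,0,0,0.5],[0,0,0.6,0,0,0,0.5],[0,0,0.6,0,0,0,0.5],[0,0,0.3,0,0,0,-1]],
  ],
)

```text
time_s: 13.9
position: [0.462, 0.3677, 0.2537]
tcp_rot: [[-0.991, -0.134, 0.005], [-0.134, 0.991, 0.003], [-0.005, 0.002, -1.0]]
force: [0.4, 0.7, 0.2]
opening: 0.715
```

play_rows(
  plan=[
    [[0,-0.6,0,0,0,-0.037,-1],[0,-0.8,0,0,0,-0.037,-1],[0,-0.8,0,0,0,-0.037,-1],[0,-0.8,0,0,0,-0.037,-1],[0,-0.8,0,0,0,-0.037,-1],[-0.05,-0.9,0,0,0,0,-1],[-0.05,-0.9,0,0,0,0,-1],[-0.05,-0.9,0,0,0,0,-1],[-0.05,-0.9,0,0,0,0,-1],[-0.1,-0.9,0,0,0,0,-1],[-0.1,-0.9,0,0,0,0,-1],[-0.06,-0.4,0,0,0,0,-1]],
  ],
)

```text
time_s: 15.1
position: [0.4379, -0.1167, 0.2508]
tcp_rot: [[-0.9, 0.435, 0.002], [0.435, 0.9, -0.002], [-0.003, -0.001, -1.0]]
force: [-0.2, 1.1, 0.2]
opening: 0.002
```

```bash
python3 - <<'E'
from h import *
s=read_state();print(s["time_s"],s["position"],s["opening"],s["tcp_rot"][:,1],s["joint_positions"])
N=np.array([.584,-.1375])
def P(th,off):
    a=np.radians(th);return N+.14*np.array([np.cos(a),np.sin(a)])+off*np.array([-np.sin(a),np.cos(a)])
q=P(154.4,.045);print(q)
print((q-s["position"][:2])/.05)
pts=[q]+[P(t,.026) for t in range(154,60,-5)]
print((np.diff(pts,axis=0)/.05).round(2).tolist())
E
```

```text
15.1 [ 0.43789605 -0.11665134  0.25083817] 0.002455664147327106 [ 0.43508805  0.90038722 -0.00111037] [-2.90570730e+01  1.46261845e+01  1.03808648e+02 -6.22840010e-02
  6.14068618e+01 -9.32365122e+01]
[ 0.43829959 -0.11759046]
[ 0.00807065 -0.01878238]
[[0.17, 0.36], [0.08, 0.24], [0.1, 0.23], [0.12, 0.22], [0.14, 0.21], [0.15, 0.2], [0.17, 0.18], [0.18, 0.17], [0.2, 0.15], [0.21, 0.13], [0.22, 0.11], [0.23, 0.09], [0.24, 0.07], [0.24, 0.05], [0.25, 0.03], [0.25, 0.01], [0.25, -0.01], [0.25, -0.03], [0.24, -0.06]]
```

play_rows(
  plan=[
    [[0,-0.02,-0.7,0,0,0,-1],[0,0,-0.7,0,0,0,-1],[0,0,-0.7,0,0,0,-1],[0,0,-0.7,0,0,0,-1],[0,0,-0.6,0,0,0,-1],[0,0,-0.3,0,0,0,-1],[0,0,-0.15,0,0,0,-1],[0,0,0,0,0,0,-1],[0,0,0,0,0,0,-1]],
  ],
)

```text
time_s: 16.0
position: [0.4384, -0.1143, 0.0581]
tcp_rot: [[-0.902, 0.432, 0.001], [0.432, 0.902, -0.001], [-0.002, -0.0, -1.0]]
force: [-0.5, 0.3, 0.7]
opening: 0.004
```

play_rows(
  plan=[
    [[0.08,0.18,0,0,0,0,-1],[0.09,0.18,0,0,0,0,-1],[0.08,0.24,0,0,0,-0.028,-1],[0.1,0.23,0,0,0,-0.028,-1]],
  ],
)

```text
time_s: 16.4
position: [0.456, -0.0731, 0.0583]
tcp_rot: [[-0.812, 0.584, 0.001], [0.584, 0.812, -0.003], [-0.003, -0.002, -1.0]]
force: [-2.8, -9.0, 1.3]
opening: 0.005
```

```bash
python3 - <<'E'
from h import *
b=snap("side","side5.png");a=snap("top","top5.png");s=read_state();print(s["position"],s["force"],s["moment"])
c=cv2.cvtColor(b,cv2.COLOR_RGB2BGR)[200:400,200:460];cv2.imwrite("pics/c6.png",cv2.resize(c,(780,600),interpolation=cv2.INTER_CUBIC))
E
```

```text
[ 0.45649544 -0.07167047  0.05818912] [-0.55234834  0.80339249  0.47744823] [-0.03672533 -0.0569207   0.02637694]
```

View pics/c6.png

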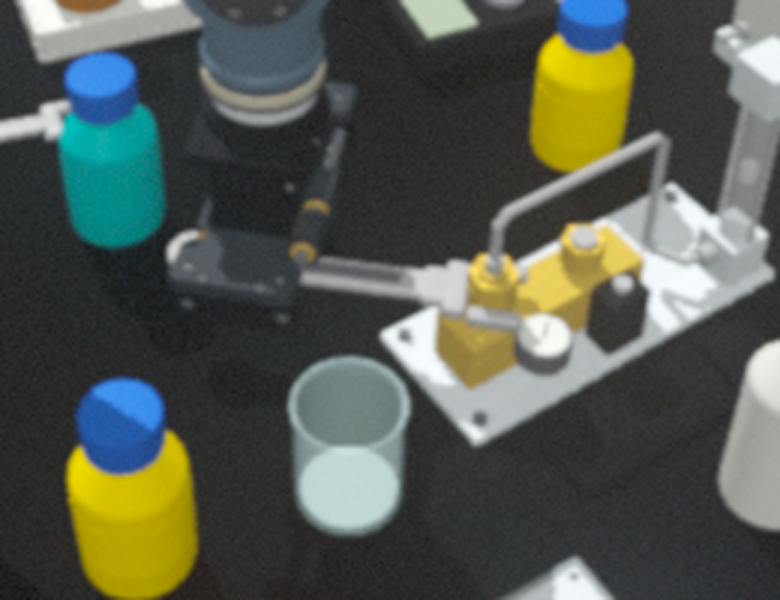

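The handle has begun to turn clockwise; the gripper is clear of the beaker (crop (348,440)), the turquoise bottle and the tube. Continue the arc.

play_rows(
  plan=[
    [[0.12,0.22,0,0,0,-0.028,-1],[0.14,0.2,0,0,0,-0.028,-1],[0.15,0.2,0,0,0,-0.028,-1],[0.17,0.18,0,0,0,-0.028,-1],[0.18,0.17,0,0,0,-0.028,-1],[0.2,0.15,0,0,0,-0.028,-1],[0.21,0.13,0,0,0,-0.028,-1],[0.22,0.11,0,0,0,-0.028,-1],[0.23,0.09,0,0,0,-0.028,-1],[0.24,0.07,0,0,0,-0.028,-1]],
  ],
)

```text
time_s: 17.5
position: [0.5436, 0.004, 0.0575]
tcp_rot: [[-0.068, 0.998, -0.01], [0.998, 0.068, 0.0], [0.001, -0.01, -1.0]]
force: [-8.4, -4.4, 6.1]
opening: 0.004
```

```bash
python3 - <<'E'
from h import *
b=snap("side","side6.png");a=snap("top","top6.png");s=read_state();print(s["position"],s["force"],s["tcp_rot"][:,1])
p=s["position"][:2]-np.array([.584,-.1375]);print(np.linalg.norm(p),np.degrees(np.arctan2(p[1],p[0])))
o=np.zeros((600,800,3),np.uint8)
cv=lambda x:cv2.cvtColor(x,cv2.COLOR_RGB2BGR)
o[:,:400]=cv2.resize(cv(b)[150:390,240:400],(400,600),interpolation=cv2.INTER_CUBIC)
o[:,400:]=cv2.resize(cv(a)[130:310,280:400],(400,600),interpolation=cv2.INTER_CUBIC)
cv2.imwrite("pics/c7.png",o)
E
```

```text
[0.54645748 0.00441163 0.05747983] [-4.07172019 -0.69036981  2.94508075] [ 0.99751554  0.07030828 -0.0044149 ]
0.14679356458995405 104.81805903467746
```

View pics/c7.png

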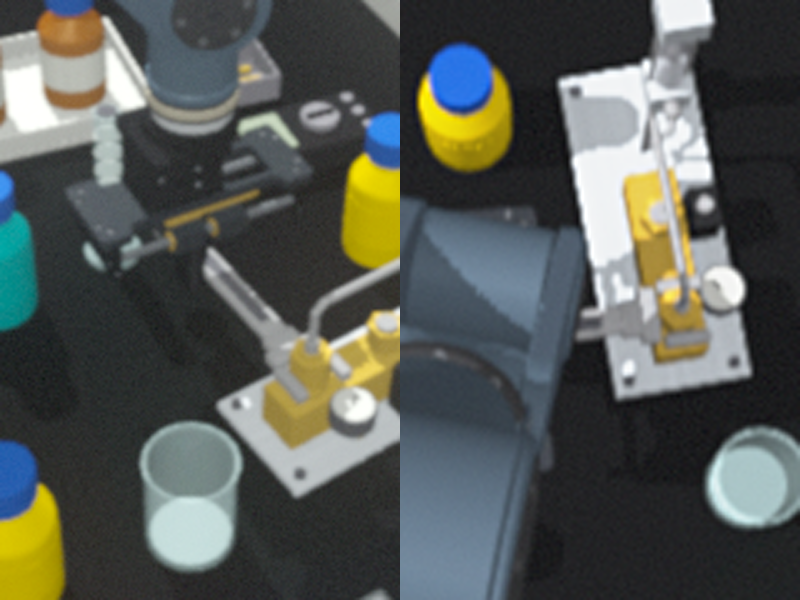

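The nut has turned about 60° so far (handle now about 94° in world yaw). The cylinder and both bottles are undisturbed. About 30° to go.

play_rows(
  plan=[
    [[0.24,0.05,0,0,0,-0.028,-1],[0.25,0.03,0,0,0,-0.028,-1],[0.25,0,0,0,0,-0.028,-1],[0.25,-0.02,0,0,0,-0.028,-1],[0.25,-0.04,0,0,0,-0.028,-1],[0.25,-0.06,0,0,0,-0.028,-1],[0,0,0,0,0,0,-1],[0,0,0,0,0,0,-1]],
  ],
)

```text
time_s: 18.4
position: [0.6207, 0.004, 0.0568]
tcp_rot: [[0.441, 0.897, -0.004], [0.897, -0.441, 0.003], [0.001, -0.005, -1.0]]
force: [-2.1, 4.3, 0.2]
opening: 0.005
```

```bash
python3 - <<'E'
from h import *
s=read_state();p=s["position"][:2]-np.array([.584,-.1375]);r=np.linalg.norm(p);a=np.degrees(np.arctan2(p[1],p[0]));print(s["position"],s["force"],r,a,"handle",a-np.degrees(np.arcsin(.026/r)))
E
```

```text
[0.62067323 0.00397044 0.05680649] [-2.06027888  4.30746454  0.17705956] 0.1461465416651583 75.4671744290033 handle 65.2194986085783
```

play_rows(
  plan=[
    [[-0.12,0.05,0,0,0,0,-1],[-0.12,0.05,0,0,0,0,-1],[0,0,0,0,0,0,-1],[0,0,0.5,0,0,0,-1],[0,0,0.8,0,0,0,-1],[0,0,0.8,0,0,0,-1],[0,0,0.8,0,0,0,-1],[0,0,0.8,0,0,0,-1],[0,0,0.5,0,0,0,-1]],
  ],
)

```text
time_s: 19.3
position: [0.6123, 0.0059, 0.2715]
tcp_rot: [[0.444, 0.896, 0.007], [0.896, -0.444, -0.001], [0.002, 0.007, -1.0]]
force: [0.5, 0.6, -0.1]
opening: 0.003
```

play_rows(
  plan=[
    [[-0.4,0.8,0,0,0,0,-1],[-0.4,0.8,0,0,0,0,-1],[-0.4,0.8,0,0,0,0,-1],[-0.4,0.8,0,0,0,0,-1],[-0.4,0.8,0,0,0,0,-1],[-0.4,0.8,0,0,0,0,-1],[-0.4,0.8,0,0,0,0,-1],[-0.4,0.8,0,0,0,0,-1],[-0.4,0.8,0,0,0,0,-1],[-0.4,0.8,0,0,0,0,-1],[-0.4,0.8,0,0,0,0,-1],[-0.4,0.8,0,0,0,0,-1]],
  ],
)

```text
time_s: 20.5
position: [0.3702, 0.488, 0.2678]
tcp_rot: [[0.444, 0.896, 0.002], [0.896, -0.444, 0.001], [0.001, 0.001, -1.0]]
force: [1.4, 0.1, 0.3]
opening: 0.006
```

```bash
python3 - <<'E'
from h import *
a=snap("top","top8.png");b=snap("side","side8.png");s=read_state();print(s["time_s"],s["position"],s["force"])
o=np.zeros((600,800,3),np.uint8)
cv=lambda x:cv2.cvtColor(x,cv2.COLOR_RGB2BGR)
o[:300,:]=cv2.resize(cv(a)[130:310,120:600],(800,300))
o[300:,:400]=cv2.resize(cv(b),(400,300),interpolation=cv2.INTER_AREA)
o[300:,400:]=cv2.resize(cv(b)[390:480,340:460],(400,300),interpolation=cv2.INTER_CUBIC)
cv2.imwrite("pics/c8.png",o)
for n,im in(("top",a),("side",b)):
    h=cv2.cvtColor(im,cv2.COLOR_RGB2HSV);m=cv2.inRange(h,(105,150,90),(125,255,255));k,l,st,ce=cv2.connectedComponentsWithStats(m)
    for i in range(1,k):
        if st[i,4]>60: print(n,ce[i].round(1),onz(n,*ce[i],.13)[:2].round(4),onz(n,*ce[i],.135)[:2].round(4))
E
```

```text
20.6 [0.36820813 0.49096711 0.2677003 ] [ 0.22032224 -0.16647215 -1.18548167]
top [297.8 152.3] [0.7556 0.0272] [0.7539 0.0269]
top [159.9 224.6] [0.5742 0.3652] [0.5733 0.3635]
top [157.3 270.4] [0.4619 0.3667] [0.4615 0.3649]
top [267.9 295.3] [0.4002 0.0983] [0.4    0.0977]
top [387.3 328.2] [ 0.3213 -0.1848] [ 0.3214 -0.1841]
top [176.4 352.9] [0.2669 0.3126] [0.2673 0.3111]
side [266.8 145.4] [0.5718 0.3701] [0.5693 0.3624]
side [223.8 155. ] [0.4596 0.3713] [0.4578 0.3636]
side [148.8 188. ] [0.264  0.3082] [0.2636 0.301 ]
side [397.1 204.9] [0.7492 0.0262] [0.7454 0.021 ]
side [233.4 228.6] [0.3968 0.0949] [0.3955 0.0892]
side [239.8 340.4] [ 0.3194 -0.185 ] [ 0.3187 -0.1889]
```

View pics/c8.png

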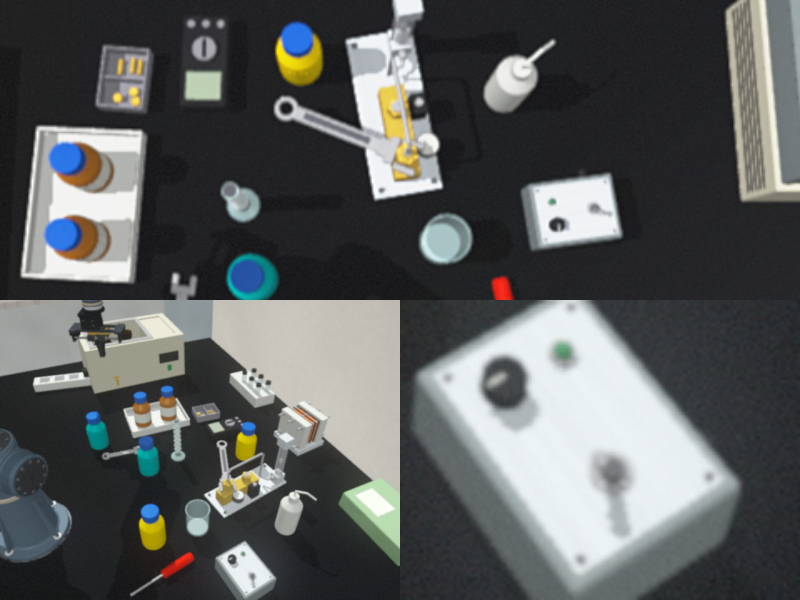

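The bottle stands upright in the tray (crop (70,237)), bottle_b and the bystanders are unmoved, and the spanner points to (286,107). I'll check the angle and the toggle numerically, then hand in.

```bash
python3 - <<'E'
from h import *
r=onz("top",291.6,194.2,.0695)[:2];d=r-np.array([.584,-.1375]);a=np.degrees(np.arctan2(d[1],d[0]));print("ring",r,np.linalg.norm(d),a,"turn",154.4-a)
pv=np.array([.5035,-.4254]);ex=np.array([.992,.127])
for nm,k in(("ON",.0122),("OFF",-.0122)): print(nm,proj("side",[*(pv+k*ex),.0894]))
# difference of grey in the toggle area, before/after
A=cv2.imread("pics/side0.png",0)[415:450,395:425].astype(int);B=cv2.imread("pics/side8.png",0)[415:450,395:425].astype(int)
for nm,D in(("vanished",B-A),("appeared",A-B)):
    y,x=np.where(D>45);print(nm,len(x),x.mean()+395,y.mean()+415)
E
```

```text
ring [0.66343829 0.04630183] 0.2002337545715852 66.62622569820311 turn 87.77377430179689
ON [412.69300742 429.59538012]
OFF [400.13355955 437.38251751]
vanished 69 409.7536231884058 438.15942028985506
appeared 4 404.0 448.75
```

```bash
python3 -c "
from rig import *
print(hand_in())"
```

```text
the job is handed in; nothing more can be done
None
```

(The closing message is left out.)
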